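# Free the cam stop and close the circuit-board holder

## Task

Close the circuit-board holder: first push its black cam lever clockwise (seen from above) all the way round to its stop, so the cam's low side faces the slide, and only then push the slide forward by its upright plate until its jaw has the board fully home against the fixed jaw. Use the fingertips only: pick nothing up, never touch the board itself, and leave the spool, screwdriver and jar where they are.

Things in the scene. Friction and masses are not known exactly. Their poses are not given: they have to be found in the camera images.
- holder: Board holder screwed to the bench: dark steel base plate, 15 mm thick, from -110 to +100 mm in x, +-100 in y; origin on the bench surface; x = forward, the way the slide is pushed, y left, z up. In this frame the slide runs along x at y -50 mm, the cam's upright axis is at x 0, y +50, the fixed jaw (40 mm high) has its face at x +70. Low side guides (29 mm high) flank the board.
- cam (a joint): Turn of the cam, rad, growing clockwise from above: 0 = high point to the slide's arm (lever along holder -x), 3.14 = low point to the arm (lever along +x, at its stop). Aluminium disc, diameter 56 mm, 14 mm off its pivot, 18 to 30 mm above the bench. Starts 0.3 to 1.1. Stiff: about 6 N at 60 mm out; stays where left. A friction lock: pushing the slide must not turn it.
- cam_pivot (a point): Point on the cam's upright axis, 48 mm above the bench, axes as the holder's. A steel hub, diameter 22 mm, top 66 mm high, stands on it.
- lever (a point): Middle of the cam's black lever, 60 mm from the pivot axis, 50 mm above the bench. A flat upright paddle 8 mm thick, 34 to 66 mm above the bench, reaching 88 mm out from the pivot through this point. Starts pointing back-left and sweeps round the holder's left (+y) side until it points along holder +x, its right side on a stop pin (10 mm thick, 50 mm high, 58 mm from the pivot).
- slide (a joint): Position of the slide, m, along holder +x: starts -0.015 to 0, reaches 0.026 when the board is home. Friction 3 N; stays where left. Blocked by the cam within 10 mm of 0 until the cam is turned low.
- push_plate (a point): Centre of the rear face of the slide's upright push plate, 50 mm above the bench; plate 60 mm wide (holder y), 8 mm thick, top 71 mm high, pushed along holder +x. The slide's jaw face is 58 mm ahead of this point. From the slide's left side an arm (18 to 30 mm high, front face 35 mm ahead of this point) reaches across to the cam, passing under the lever.
- board: Loose green circuit board, 64 (x) x 80 (y) x 4 mm, parts on top up to 10 mm high; origin at the centre of its underside, 21 mm above the bench, lying in the holder between the jaws. Home = its far edge against the fixed jaw, origin at holder x +38 mm; it starts 2 to 8 mm short.
- spool_center (a point): Centre of a steel solder spool standing on the bench to the left of the holder, 52 mm diameter, 46 mm high. Leave alone.
- screwdriver: Screwdriver 170 mm long lying on the bench to the right of the holder, origin under its middle, x along its length. Leave alone.
- jar_center (a point): Centre of a small closed jar of flux paste, 56 mm diameter, 55 mm high, white with a black cap, standing, on the bench by the holder's far right corner. Leave alone.
Mind the look-alikes: they are no part of the job. What is shaped like the board but white or yellow is not meant.

How it is judged:
On the way, in this order (a step that is already met when the one before it is completed fails the run):
1. the cam is turned to its low point while the slide is still back (value of joint cam above 2.8 rad and value of joint slide below 0.012 m), for 0.1 s.
2. the slide is pushed forward and the board is home (value of joint cam above 2.8 rad and value of joint slide above 0.0235 m and x of board in the frame of holder above 0.0355 m), for 0.2 s.
At the end, for the whole second after the job is handed in: The cam is at its low point (lever within about 0.34 rad of its stop), the slide is fully forward (within 2.5 mm of closed), the board lies flat in its nest, at rest, within 2.5 mm of the fixed jaw (all of step 2 and x of board in the frame of holder below 0.0405 m and z of board in the frame of holder below 0.0245 m and angle between board's own z axis and vertical below 0.08 rad and linear speed of board below 0.01 m/s); the robot touches nothing.
It fails at once if the slide is forced forward before the cam is low (value of joint slide above 0.014 m and value of joint cam below 2.5 rad).
It fails at once if the board is touched by the robot (contact force between any of the fingers, the arm and board above 0.5 N).
It fails at once if the board is lifted (z of board in the frame of holder above 0.035 m).
It fails at once if the spool, screwdriver or jar is moved (distance of any of spool_center, screwdriver, jar_center from where it was at the start of the episode above 0.02 m).
It also fails if it takes over 51 s, if anything falls off the work surface, if the arm or the gripper's body presses on something with over 40 N, if the wrist force passes 120 N, or if a joint passes its speed limit or range.

## Robot

A 6-joint arm with a two-finger parallel gripper is mounted at the origin on the work surface. World frame = base frame: x ahead of the robot, y to its left, z up, the work surface at z = 0. Lengths are in m, angles in rad, forces in N, time in s.
With the tool pointing down it reaches from about 0.3 to 0.775 m from the base axis. Payload 14.6 kg.
Tool frame: the origin (TCP) lies midway between the tips of the shut fingers; the grasp point (between the pads) lies 19 mm behind it; z points along the fingers, y is the direction in which the jaws open and shut (so a half turn about z gives the same grasp; the last joint's range is limited). The gripper opens to 85 mm and grips with 20 to 120 N. Pads are 22 mm wide; open, the fingers measure 114 mm over their backs; the gripper's body (76 mm by 85 mm) begins 54 mm behind the grasp point. The pads swing forward as they close: fully open they stand 13 mm farther back than shut.
Start: joints at [1.054, 0.3, 1.521, -0, 1.321, -0.067], TCP at [0.239, 0.495, 0.231] pointing down, gripper open.
Joint ranges: [-3.03, 3.03], [-0.79, 2.21], [0.23, 2.52], [-1.04, 4.18], [0, 3.07], [-2.55, 2.55]. Speed limits (rad/s): [2.22, 2.22, 2.57, 3.14, 3.14, 3.14].

## Interface

Orientations are given as a 3x3 rotation matrix whose columns are the frame's x, y, z axes.
In Python, from workcell import env, vision gives the robot as it stands.
- The arm moves only by the tool send_rows, never from a script. Its argument "increments" is a list of rows, each a list of 7 numbers: the shift along the tool's x, y, z in units of 30 mm (1.0 is 30 mm), then the turn, a rotation vector about the tool's x, y, z in units of 5 degrees (1.0 is 5 degrees), then the opening, from 0 (shut) to 1 (fully open). A call has 1 to 12 rows; each row shifts and turns the commanded pose from where the row before left it, along the tool's axes as they then stand; what a row does not reach is not made up. A row lasts 1/8 s, in which the tool goes at most 62.5 mm and 10.7 degrees, less where a joint would pass 70% of its speed; a pose out of reach is approached as far as the arm can. A call with a number of a shift or a turn outside -1 to 1 is refused whole. A call with a gripper value outside its range is refused whole. The fingers move at their own pace and stop on an object; "grip_force" is the grip in N (left out, the last holds). Time passes only in rows, so rows that do not move let the fingers close. It gives the time, the measured TCP pose, the force and the opening at its end, in the units of the state.
- env.read_state(): the state, without advancing time (a new reading comes with each control period).
- vision.read_camera(name): name is "scene" or "top" or "wrist"; returns the picture (384x512x3 uint8, red, green, blue); there is no depth.
- vision.get_calibration(name): a dict with "mtx" (3x3 intrinsics, pixels), "D" ([k1, k2, p1, p2, k3] as OpenCV has them; the pictures are not rectified), "world_to_cam" (4x4, takes a point from world to camera coordinates). Camera axes: x right, y up, looking along -z (the intrinsics and any distortion apply to the point x, -y, -z); pixel columns grow to the right and rows downward; lengths in m; the calibration is good to about 2 mm. A picture is of the moment at which its call begins: read the wrist's pose just before it. get_calibration takes no time and is no camera call; for the wrist camera it gives the pose at the moment of the call.
- env.close_job(): hands the job in, once; it reports no verdict.
Trained networks look in the newest picture that a camera, given by its name, has taken for a name from the list of things; names that differ only in an ending like _2 or _b are one class to them, and where a whole thing is asked for, a point or a joint stands for the part that bears it (a point fixed in the world has none). Each returns a list of dicts, best first, with "confidence" (0 to 1); they miss things now and then, are a little off and sometimes report something else, mostly with a low value. They report only what shows in the picture. A call takes as long as a camera call. They do not tell look-alikes from the thing itself.
- vision.outline_of(target, camera): "region" (384x512 bool, what is visible of it) and "uv" ([column, row] in pixels, amid what is visible of it).
The state is a dict: "time_s": time; "joint_positions": joint angles; "joint_velocities": joint speeds; "effort": joint torques, N m; "tool_pos": TCP position; "eef_rot": TCP orientation; "contact_force": force on the tool from outside, world axes, zero at the start; "moment": the same for the moment, N m; "finger_gap": opening from 0.0 (shut) to 1.0 (fully open).
Only numpy, scipy, OpenCV 4.12 (cv2) and the standard library are available. Lean on these libraries where they do the work, as an engineer would, in place of code of your own. Each camera call takes 0.05 s, during which the arm holds its last target. There are 200 camera calls.

## Working session

There is one attempt and no reset: what is moved stays moved. The work goes in short steps, Python scripts to look and compute and a tool call to move; the robot and the scene stay as the last step left them, time stands still between calls to the robot, and variables do not carry over. Pictures are saved under pics/ and viewed, about 8 in all and at most 12, crops included, and the job is handed in when it is done.

Besides the shell and the picture viewer there is one more tool, called after ">>>" as name(argument=value, ...), one argument or row to a line, values as JSON. send_rows: Moves the arm, as the interface text tells. Its arguments: {"type":"object","properties":{"increments":{"type":"array","items":{"type":"array","items":{"type":"number","minimum":-1,"maximum":1}}},"grip_force":{"type":"number"}},"required":["increments"]}

```bash
mkdir -p pics; ls; cat > h.py <<'E'
import numpy as np, cv2
from workcell import env, vision
def ray(cam,uv,cal=None):
    c=cal or vision.get_calibration(cam)
    K=np.array(c["mtx"],float);D=np.array(c["D"],float);T=np.array(c["world_to_cam"])
    p=cv2.undistortPoints(np.array([[uv]],float),K,D)[0,0]
    R=T[:3,:3];o=-R.T@T[:3,3]
    return o,R.T@np.array([p[0],-p[1],-1.])
def onz(cam,uv,z):
    o,d=ray(cam,uv); return o+d*(z-o[2])/d[2]
def proj(cam,P):
    c=vision.get_calibration(cam);T=np.array(c["world_to_cam"])
    P=np.atleast_2d(P)@T[:3,:3].T+T[:3,3]
    P=P*[1,-1,-1]
    return cv2.projectPoints(P.reshape(-1,1,3).astype(float),np.zeros(3),np.zeros(3),np.array(c["mtx"],float),np.array(c["D"],float))[0][:,0]
def save(cam,name):
    im=vision.read_camera(cam); cv2.imwrite(f"pics/{name}.png",im[:,:,::-1]); return im
E
python3 - <<'E'
from h import *
s=env.read_state(); print({k:np.round(v,3).tolist() for k,v in s.items()})
a=save("top","top0"); b=save("scene","scene0")
both=np.hstack([a,b])
for cam in("top","scene"):
  for n in ["holder","lever","push_plate","cam","cam_pivot","board","spool_center","jar_center","screwdriver"]:
    try:
      for d in vision.outline_of(n,cam)[:2]: print(cam,n,round(d["confidence"],2),np.round(d["uv"]),d["region"].sum(),np.round(onz(cam,d["uv"],0.05),3))
    except Exception as e: print(n,e)
E
```

```text
pics
{'time_s': 0.0, 'joint_positions': [1.054, 0.301, 1.522, 0.0, 1.321, -0.067], 'joint_velocities': [-0.0, 0.001, 0.001, 0.001, -0.0, 0.0], 'effort': [-0.001, -54.35, -36.179, -0.0, 0.004, -0.0], 'tool_pos': [0.239, 0.495, 0.231], 'eef_rot': [[-0.901, 0.435, -0.001], [0.435, 0.901, -0.001], [0.0, -0.001, -1.0]], 'contact_force': [-0.251, -0.415, -0.203], 'moment': [0.04, -0.037, 0.054], 'finger_gap': 1.0}
top holder 0.62 [244. 230.] 5654 [0.56  0.068 0.05 ]
top lever 0.94 [222. 218.] 440 [0.589 0.124 0.05 ]
top push_plate 0.7 [254. 246.] 716 [0.521 0.042 0.05 ]
top push_plate 0.69 [293. 286.] 408 [ 0.426 -0.054  0.05 ]
top cam 0.85 [223. 220.] 461 [0.583 0.121 0.05 ]
top cam_pivot 0.56 [240. 231.] 5684 [0.558 0.076 0.05 ]
top cam_pivot 0.24 [223. 222.] 425 [0.579 0.12  0.05 ]
top board 0.86 [329. 152.] 744 [ 0.76  -0.146  0.05 ]
top board 0.85 [339. 269.] 847 [ 0.466 -0.166  0.05 ]
top spool_center 0.8 [158. 203.] 408 [0.626 0.284 0.05 ]
top jar_center 0.93 [315. 212.] 397 [ 0.607 -0.11   0.05 ]
top screwdriver 0.71 [292. 286.] 374 [ 0.424 -0.052  0.05 ]
scene holder 0.71 [287. 197.] 7028 [0.595 0.091 0.05 ]
scene lever 0.65 [299. 212.] 882 [0.602 0.133 0.05 ]
scene push_plate 0.94 [307. 170.] 1158 [0.513 0.068 0.05 ]
scene cam 0.66 [303. 209.] 820 [0.591 0.133 0.05 ]
scene cam_pivot 0.75 [288. 198.] 6852 [0.594 0.094 0.05 ]
scene cam_pivot 0.48 [351. 279.] 917 [0.632 0.292 0.05 ]
scene board 0.94 [263. 179.] 855 [0.6   0.023 0.05 ]
scene board 0.79 [254. 118.] 546 [ 0.493 -0.131  0.05 ]
scene spool_center 0.9 [349. 280.] 865 [0.636 0.29  0.05 ]
scene spool_center 0.34 [304. 166.] 1169 [0.51  0.055 0.05 ]
scene jar_center 0.95 [218. 156.] 608 [ 0.63  -0.093  0.05 ]
scene screwdriver 0.66 [294. 135.] 380 [ 0.46  -0.026  0.05 ]
```

```bash
python3 -c "
import cv2
for n in('top0','scene0'):
  cv2.imwrite('pics/%s_v.png'%n,cv2.resize(cv2.imread('pics/%s.png'%n),(800,600),interpolation=cv2.INTER_CUBIC))"
```

```text
(no output)
```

View pics/top0_v.png

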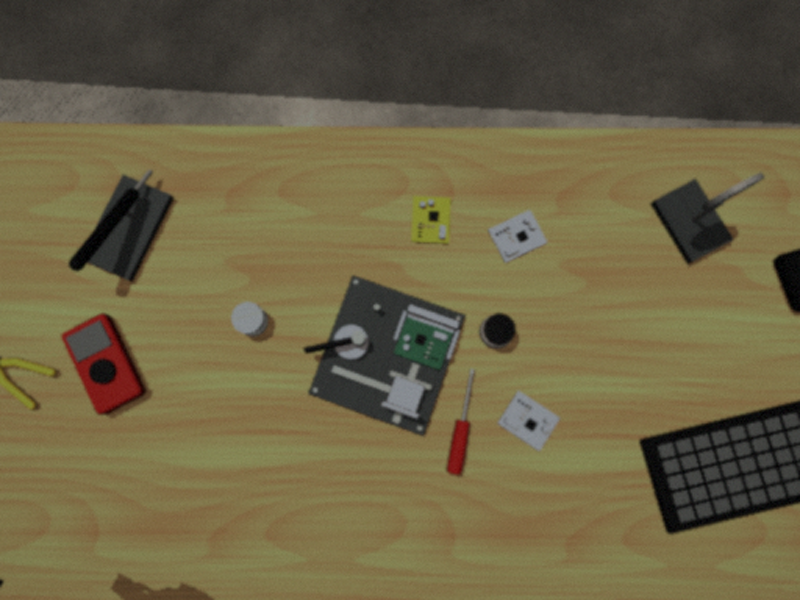

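View pics/scene0_v.png

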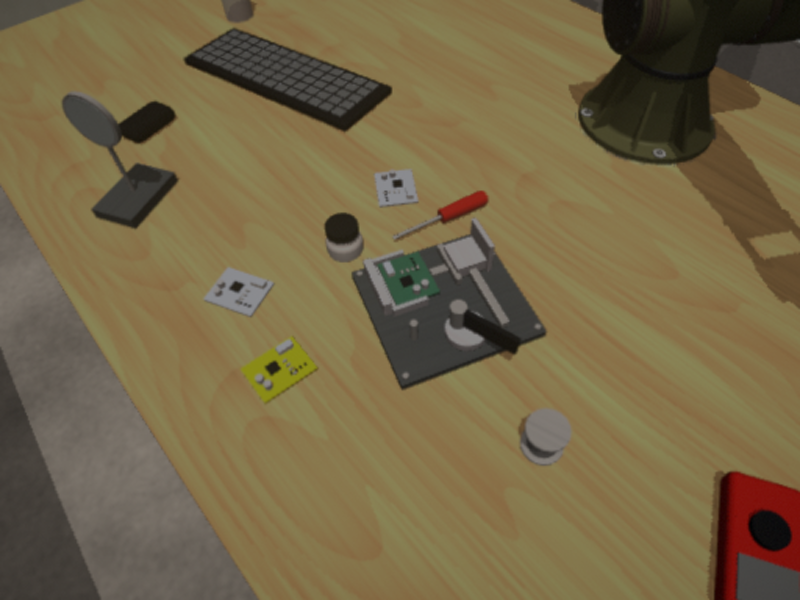

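The top view shows the holder corners at (354,277), (465,316), (424,434) and (310,393) in the 800x600 picture, with the lever tip at (306,350). The spool is at (248,318) and the jar at (498,330). The scene view agrees. Next I fit the holder pose and draw it over the pictures.

```bash
cat > fit.py <<'E'
from h import *
from scipy.optimize import least_squares
hp=np.array([[100,100,15],[100,-100,15],[-110,-100,15],[-110,100,15],[0,50,66]])/1000.
obs={"top":[(354,277),(465,316),(424,434),(310,393),(358,340)],"scene":[(404,384),(353,270),None,(545,331),(459,307)]}
def W(p,P):
    c,s=np.cos(p[2]),np.sin(p[2]); P=np.atleast_2d(P)
    return np.c_[p[0]+c*P[:,0]-s*P[:,1],p[1]+s*P[:,0]+c*P[:,1],P[:,2]]
def model(a,sl):
    u=np.array([-np.cos(a),np.sin(a)]) # lever dir in holder
    n=np.array([u[1],-u[0]])
    lev=[np.r_[np.array([0,.05])+u*r+n*t,z] for r,t in((.011,.004),(.088,.004),(.088,-.004),(.011,-.004)) for z in(.034,.066)]
    return np.array(lev)
if __name__=="__main__":
    def res(p):
        r=[]
        for cam in obs:
            q=proj(cam,W(p,hp))
            for o,m in zip(obs[cam],q):
                if o: r+=list((m-np.array(o)/1.5625))
        return r
    f=least_squares(res,[.57,.07,-.3],loss="soft_l1"); p=f.x
    print(np.round(p,4),np.round(np.array(res(p)).reshape(-1,2),1).tolist())
    np.save("pose.npy",p)
    # lever: fit angle to network mask
    masks={}
    for cam in obs:
        im=save(cam,cam+"1")
        masks[cam]=vision.outline_of("lever",cam)[0]["region"]
    def iou(a):
        t=0
        for cam in masks:
            m=np.zeros((384,512),np.uint8)
            cv2.fillConvexPoly(m,cv2.convexHull(np.round(proj(cam,W(p,model(a,0)))).astype(np.int32)),1)
            t+=(m.astype(bool)&masks[cam]).sum()/(m.astype(bool)|masks[cam]).sum()
        return t
    A=np.linspace(0,1.6,81);v=[iou(a) for a in A];a=A[int(np.argmax(v))];print("lever angle",a,max(v))
    out=[]
    for cam,(x0,y0,w,h) in {"top":(190,165,120,120),"scene":(215,130,145,125)}.items():
        im=cv2.imread(f"pics/{cam}1.png");k=5 if cam=="top" else 4
        c=cv2.resize(im[y0:y0+h,x0:x0+w],None,fx=k,fy=k,interpolation=cv2.INTER_CUBIC)
        def d(P,col,close=True):
            q=(proj(cam,W(p,P))+.5-[x0,y0])*k
            cv2.polylines(c,[np.round(q).astype(np.int32)],close,col,1)
        d(hp[:4],(0,255,255)); L=model(a,0); d(L[1::2],(0,0,255)); 
        for s in(-.015,0): # push plate rear face top, offset unknown
            pass
        th=np.linspace(0,6.28,30);d(np.c_[.011*np.cos(th),.05+.011*np.sin(th),.066+0*th],(255,0,255))
        d(np.array([[.07,-.1,.04],[.07,0,.04]]),(255,255,0),False)
        d(np.array([[-.06,-.08,.071],[-.06,-.02,.071]]),(0,255,0),False)
        d(np.array([[-.08,-.08,.071],[-.08,-.02,.071]]),(0,255,0),False)
        cv2.imwrite(f"pics/{cam}_fit.png",c)
E
python3 fit.py
```

```text
[ 0.574   0.0568 -0.3367] [[-1.2, -0.9], [0.3, -0.1], [-0.6, 2.3], [-1.8, 1.3], [-0.1, -0.7], [-2.1, 0.2], [-1.7, 0.0], [1.4, -1.1], [-0.4, -1.2]]
lever angle 1.06 0.31950207468879666
```

View pics/top_fit.png

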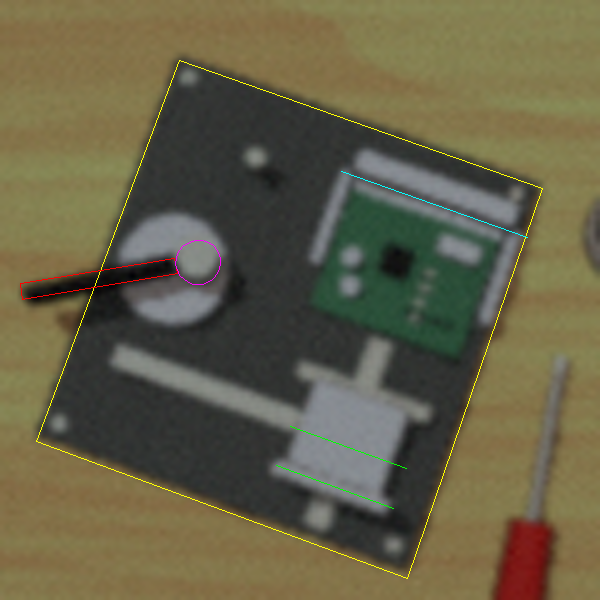

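View pics/scene_fit.png

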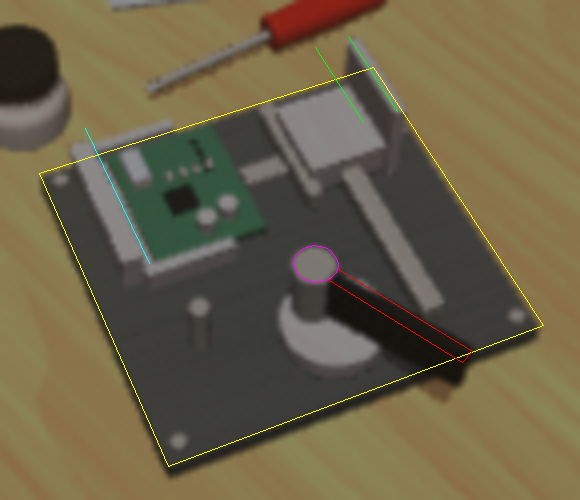

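The overlay matches both pictures: plate outline, hub, lever at about 1.06 rad, and the push plate's rear face at holder x of about -0.08. I'll push the lever with the shut fingers, with tool -x as the push direction and tool y pointing radially outward.

```bash
cat > plan.py <<'E'
from fit import *
import sys
p=np.load("pose.npy")
def leverpose(a,clear,r=.065,z=.043):
    u=np.array([-np.cos(a),np.sin(a)]);n=np.array([u[1],-u[0]])
    h=np.array([0,.05])+u*r-n*(.015+clear)
    return W(p,np.r_[h,z])[0],np.arctan2(-n[1],-n[0])+p[2]
def platepose(x,z=.045,y=-.05,):
    return W(p,[x,y,z])[0],np.pi+p[2]
def tell(t):
    pos,ang=t;s=env.read_state();R=np.array(s["eef_rot"])
    cur=np.arctan2(R[1,0],R[0,0]);dz=-(ang-cur+np.pi)%(2*np.pi)-np.pi if 0 else -(((ang-cur+np.pi)%(2*np.pi))-np.pi)
    d=np.array(pos)-s["tool_pos"]
    Rn=np.array([[np.cos(ang),np.sin(ang),0],[np.sin(ang),-np.cos(ang),0],[0,0,-1]])
    print("t",s["time_s"],"tcp",np.round(s["tool_pos"],4),"F",np.round(s["contact_force"],1),"gap",s["finger_gap"])
    print("goal",np.round(pos,3),"turn units",np.round(np.degrees(dz)/5,2),"shift now-frame",np.round(R.T@d/.03,2),"after turn",np.round(Rn.T@d/.03,2))
E
python3 -c "
from plan import *
tell(leverpose(1.06,.02)); print(W(p,[0,.05,.05]))"
```

```text
t 1.2 tcp [0.2391 0.4953 0.2313] F [-0.3 -0.4  0.7] gap 0.9975118668737237
goal [0.545 0.162 0.043] turn units -7.15 shift now-frame [-14.01  -5.58   6.28] after turn [ -8.11 -12.71   6.28]
[[0.59048598 0.10397861 0.05      ]]
```

>>> send_rows(
  increments=[
    [0,0,0,0,0,-0.9,0],
    [0,0,0,0,0,-0.9,0],
    [0,0,0,0,0,-0.9,0],
    [0,0,0,0,0,-0.9,0],
    [0,0,0,0,0,-0.9,0],
    [0,0,0,0,0,-0.9,0],
    [0,0,0,0,0,-0.9,0],
    [0,0,0,0,0,-0.85,0],
  ],
  grip_force=60,
)

```text
time_s: 2.2
tool_pos: [0.2391, 0.4953, 0.2313]
eef_rot: [[-0.984, -0.176, 0.0], [-0.176, 0.984, 0.0], [-0.0, 0.0, -1.0]]
contact_force: [-0.6, 0.1, -0.9]
finger_gap: -0.006
```

>>> send_rows(
  increments=[
    [-0.6,-0.9,0,0,0,0,0],
    [-0.6,-0.9,0,0,0,0,0],
    [-0.6,-0.9,0,0,0,0,0],
    [-0.6,-0.9,0,0,0,0,0],
    [-0.6,-0.9,0,0,0,0,0],
    [-0.6,-0.9,0,0,0,0,0],
    [-0.6,-0.9,0,0,0,0,0],
    [-0.6,-0.9,0,0,0,0,0],
    [-0.6,-0.9,0,0,0,0,0],
    [-0.6,-0.9,0,0,0,0,0],
    [-0.6,-0.9,0,0,0,0,0],
    [-0.6,-0.9,0,0,0,0,0],
  ],
)

```text
time_s: 3.7
tool_pos: [0.5087, 0.2128, 0.2314]
eef_rot: [[-0.985, -0.173, 0.0], [-0.173, 0.985, 0.0], [-0.0, 0.0, -1.0]]
contact_force: [0.2, 0.1, 0.4]
finger_gap: -0.002
```

```bash
python3 -c "
from plan import *
tell(leverpose(1.06,.02));tell(leverpose(1.06,.0))"
```

```text
t 3.7 tcp [0.5087 0.2128 0.2314] F [0.2 0.1 0.4] gap -0.0019202473858552919
goal [0.545 0.162 0.043] turn units 0.0 shift now-frame [-0.89 -1.88  6.28] after turn [-0.89 -1.88  6.28]
t 3.7 tcp [0.5087 0.2128 0.2314] F [0.2 0.1 0.4] gap -0.0019202473858552919
goal [0.564 0.165 0.043] turn units 0.0 shift now-frame [-1.56 -1.88  6.28] after turn [-1.56 -1.88  6.28]
```

>>> send_rows(
  increments=[
    [-0.45,-0.94,0.5,0,0,0,0],
    [-0.44,-0.94,0.6,0,0,0,0],
    [0,0,0.9,0,0,0,0],
    [0,0,0.9,0,0,0,0],
    [0,0,0.9,0,0,0,0],
    [0,0,0.9,0,0,0,0],
    [0,0,0.7,0,0,0,0],
  ],
)

```text
time_s: 4.58
tool_pos: [0.5439, 0.1626, 0.0681]
eef_rot: [[-0.985, -0.173, -0.001], [-0.173, 0.985, -0.0], [0.001, -0.0, -1.0]]
contact_force: [0.4, 0.4, -0.1]
finger_gap: 0.001
```

```bash
python3 -c "
from plan import *
tell(leverpose(1.06,.02))
a=save('scene','s2');b=save('top','t2')
cv2.imwrite('pics/s2v.png',np.hstack([cv2.resize(x[y0:y0+130,x0:x0+130],(400,400),interpolation=2)[:,:,::-1] for x,x0,y0 in((a,230,130),(b,180,160))]))"
```

```text
t 4.575 tcp [0.5439 0.1626 0.0681] F [ 0.4  0.4 -0.1] gap 0.0011503911680010978
goal [0.545 0.162 0.043] turn units 0.0 shift now-frame [-0.03 -0.03  0.84] after turn [-0.03 -0.03  0.84]
```

View pics/s2v.png

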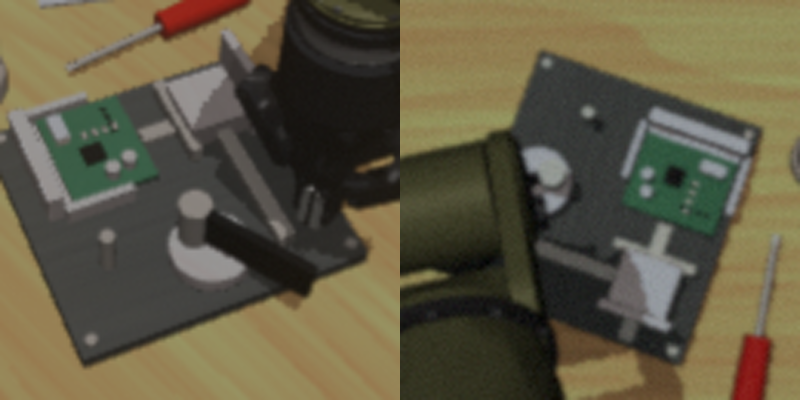

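The fingertips, at about (310,205) in the left crop, are behind the lever and clear of it. Next I descend and begin the sweep.

>>> send_rows(
  increments=[
    [0,0,0.5,0,0,0,0],
    [-0.03,-0.03,0.34,0,0,0,0],
    [-0.2,0,0,0,0,0,0],
    [-0.2,0,0,0,0,0,0],
    [-0.2,0,0,0,0,0,0],
    [-0.1,0,0,0,0,0,0],
  ],
)

```text
time_s: 5.42
tool_pos: [0.5658, 0.1658, 0.0443]
eef_rot: [[-0.985, -0.173, -0.001], [-0.173, 0.985, 0.0], [0.001, 0.0, -1.0]]
contact_force: [-5.3, 0.1, 4.7]
finger_gap: -0.004
```

```bash
python3 -c "
from plan import *
tell(leverpose(1.06,0))"
```

```text
t 5.425 tcp [0.5658 0.1658 0.0443] F [-5.3  0.1  4.7] gap -0.0039009706467608247
goal [0.564 0.165 0.043] turn units 0.0 shift now-frame [ 0.05 -0.    0.04] after turn [ 0.05 -0.    0.04]
```

Contact came where the model predicted. I'll sweep in arcs of 5° per row.

>>> send_rows(
  increments=[
    [-0.19,0.035,0,0,0,1,0],
    [-0.19,0.035,0,0,0,1,0],
    [-0.19,0.035,0,0,0,1,0],
    [-0.19,0.035,0,0,0,1,0],
    [-0.19,0.035,0,0,0,1,0],
    [-0.19,0.035,0,0,0,1,0],
    [-0.19,0.035,0,0,0,1,0],
    [-0.19,0.035,0,0,0,1,0],
  ],
)

```text
time_s: 6.42
tool_pos: [0.6111, 0.1683, 0.0442]
eef_rot: [[-0.865, 0.503, -0.001], [0.503, 0.865, 0.0], [0.001, -0.0, -1.0]]
contact_force: [-4.4, 0.9, 2.0]
finger_gap: -0.002
```

```bash
python3 -c "
from plan import *
tell(leverpose(1.06+.7,0))"
```

```text
t 6.425 tcp [0.6111 0.1683 0.0442] F [-4.4  0.9  2. ] gap -0.0023779689943063003
goal [0.61  0.168 0.043] turn units -0.01 shift now-frame [ 0.02 -0.03  0.04] after turn [ 0.02 -0.03  0.04]
```

>>> send_rows(
  increments=[
    [-0.19,0.035,0,0,0,1,0],
    [-0.19,0.035,0,0,0,1,0],
    [-0.19,0.035,0,0,0,1,0],
    [-0.19,0.035,0,0,0,1,0],
    [-0.19,0.035,0,0,0,1,0],
    [-0.19,0.035,0,0,0,1,0],
    [-0.19,0.035,0,0,0,1,0],
    [-0.19,0.035,0,0,0,1,0],
    [-0.19,0.035,0,0,0,1,0],
    [-0.19,0.035,0,0,0,1,0],
    [-0.19,0.035,0,0,0,1,0],
    [-0.19,0.035,0,0,0,1,0],
  ],
)

```text
time_s: 7.92
tool_pos: [0.657, 0.1199, 0.0443]
eef_rot: [[0.003, 1.0, 0.001], [1.0, -0.003, 0.001], [0.001, 0.001, -1.0]]
contact_force: [1.8, 5.1, -0.8]
finger_gap: -0.004
```

```bash
python3 -c "
from plan import *
tell(leverpose(1.06+20*np.pi/36,0));tell(leverpose(3.1,0))"
```

```text
t 7.925 tcp [0.657  0.1199 0.0443] F [ 1.8  5.1 -0.8] gap -0.003910273889403757
goal [0.655 0.119 0.043] turn units -0.03 shift now-frame [-0.03 -0.05  0.04] after turn [-0.03 -0.05  0.04]
t 7.925 tcp [0.657  0.1199 0.0443] F [ 1.8  5.1 -0.8] gap -0.003910273889403757
goal [0.657 0.099 0.043] turn units 3.35 shift now-frame [-0.68  0.    0.04] after turn [-0.65  0.2   0.04]
```

>>> send_rows(
  increments=[
    [-0.19,0.035,0,0,0,1,0],
    [-0.19,0.035,0,0,0,1,0],
    [-0.19,0.035,0,0,0,1,0],
  ],
)

```text
time_s: 8.3
tool_pos: [0.6589, 0.1025, 0.0444]
eef_rot: [[0.262, 0.965, 0.002], [0.965, -0.262, 0.001], [0.001, 0.002, -1.0]]
contact_force: [5.1, 3.7, -2.7]
finger_gap: -0.002
```

>>> send_rows(
  increments=[
    [-0.1,0.02,0,0,0,0.5,0],
    [0,0,0,0,0,0,0],
  ],
)

```text
time_s: 8.55
tool_pos: [0.6585, 0.0991, 0.0444]
eef_rot: [[0.302, 0.953, 0.002], [0.953, -0.302, 0.0], [0.001, 0.001, -1.0]]
contact_force: [1.5, 1.7, 0.1]
finger_gap: 0.001
```

>>> send_rows(
  increments=[
    [-0.07,0.01,0,0,0,0.3,0],
    [-0.05,0,0,0,0,0,0],
  ],
)

```text
time_s: 8.8
tool_pos: [0.6579, 0.0964, 0.0445]
eef_rot: [[0.326, 0.945, 0.003], [0.945, -0.326, 0.002], [0.002, 0.002, -1.0]]
contact_force: [8.7, 13.4, -3.0]
finger_gap: 0.0
```

>>> send_rows(
  increments=[
    [-0.05,0,0,0,0,0,0],
    [0,0,0,0,0,0,0],
  ],
)

```text
time_s: 9.05
tool_pos: [0.6578, 0.0963, 0.0446]
eef_rot: [[0.325, 0.946, 0.004], [0.946, -0.325, 0.003], [0.004, 0.003, -1.0]]
contact_force: [11.5, 15.9, -5.0]
finger_gap: 0.001
```

The force rises while the tip stalls, so the lever is on its stop. I'll back off and lift.

>>> send_rows(
  increments=[
    [0.3,0,0,0,0,0,0],
    [0.4,0,0,0,0,0,0],
    [0,0,-0.9,0,0,0,0],
    [0,0,-0.9,0,0,0,0],
    [0,0,-0.9,0,0,0,0],
    [0,0,-0.9,0,0,0,0],
  ],
)

```text
time_s: 9.8
tool_pos: [0.6634, 0.1142, 0.153]
eef_rot: [[0.326, 0.945, -0.0], [0.945, -0.326, -0.0], [-0.0, -0.0, -1.0]]
contact_force: [0.8, 0.6, 0.9]
finger_gap: 0.002
```

>>> send_rows(
  increments=[
    [0,0,0,0,0,-1,0],
    [0,0,0,0,0,-1,0],
    [0,0,0,0,0,-1,0],
    [0,0,0,0,0,-1,0],
    [0,0,0,0,0,-1,0],
    [0,0,0,0,0,-1,0],
    [0,0,0,0,0,-1,0],
    [0,0,0,0,0,-1,0],
    [0,0,0,0,0,-1,0],
    [0,0,0,0,0,-1,0],
    [0,0,0,0,0,-1,0],
    [0,0,0,0,0,-1,0],
  ],
)

```text
time_s: 11.3
tool_pos: [0.6634, 0.1142, 0.152]
eef_rot: [[-0.658, 0.753, -0.0], [0.753, 0.658, -0.0], [0.0, -0.0, -1.0]]
contact_force: [0.5, 0.8, 0.6]
finger_gap: 0.003
```

>>> send_rows(
  increments=[
    [0,0,0,0,0,-1,0],
    [0,0,0,0,0,-1,0],
    [0,0,0,0,0,-1,0],
    [0,0,0,0,0,-1,0],
    [0,0,0,0,0,-1,0],
    [0,0,0,0,0,-1,0],
  ],
)

```text
time_s: 12.05
tool_pos: [0.6634, 0.1142, 0.152]
eef_rot: [[-0.946, 0.323, -0.0], [0.323, 0.946, -0.0], [0.0, -0.0, -1.0]]
contact_force: [0.3, 0.4, 0.7]
finger_gap: 0.001
```

```bash
python3 -c "
from plan import *
tell(platepose(-.113))"
```

```text
t 12.05 tcp [0.6634 0.1142 0.152 ] F [0.3 0.4 0.7] gap 0.0009714209512834375
goal [0.451 0.047 0.045] turn units 0.09 shift now-frame [ 5.98 -4.41  3.57] after turn [ 5.95 -4.46  3.57]
```

>>> send_rows(
  increments=[
    [0.85,-0.6,0,0,0,0.09,0],
    [0.85,-0.64,0,0,0,0,0],
    [0.85,-0.64,0,0,0,0,0],
    [0.85,-0.64,0,0,0,0,0],
    [0.85,-0.64,0,0,0,0,0],
    [0.85,-0.65,0,0,0,0,0],
    [0.85,-0.65,0,0,0,0,0],
    [0,0,0,0,0,0,0],
  ],
)

```text
time_s: 13.05
tool_pos: [0.4497, 0.0468, 0.1525]
eef_rot: [[-0.943, 0.334, 0.0], [0.334, 0.943, -0.0], [-0.0, -0.0, -1.0]]
contact_force: [0.4, 0.3, -0.5]
finger_gap: -0.001
```

```bash
python3 -c "
from plan import *
tell(platepose(-.113))
a=save('scene','s3');b=save('top','t3')
cv2.imwrite('pics/s3v.png',np.hstack([cv2.resize(x[y0:y0+130,x0:x0+130],(400,400),interpolation=2)[:,:,::-1] for x,x0,y0 in((a,230,120),(b,190,160))]))"
```

```text
t 13.05 tcp [0.4497 0.0468 0.1525] F [ 0.4  0.3 -0.5] gap -0.0007090706402782262
goal [0.451 0.047 0.045] turn units -0.04 shift now-frame [-0.03  0.02  3.58] after turn [-0.03  0.01  3.58]
```

View pics/s3v.png

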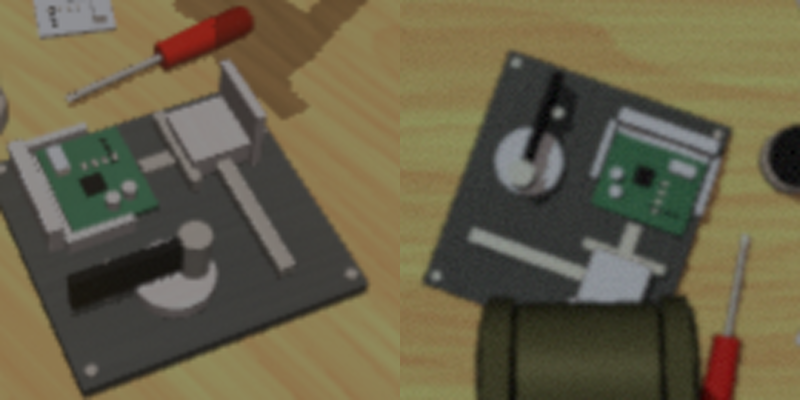

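The lever now lies along holder +x against its pin, and the slide is still back. I'll go down behind the plate and push.

>>> send_rows(
  increments=[
    [0,0,0.9,0,0,0,0],
    [0,0,0.9,0,0,0,0],
    [0,0,0.9,0,0,0,0],
    [0,0,0.5,0,0,0,0],
    [0,0,0.3,0,0,0,0],
    [0,0,0,0,0,0,0],
  ],
)

```text
time_s: 13.9
tool_pos: [0.4507, 0.0471, 0.047]
eef_rot: [[-0.943, 0.333, -0.0], [0.333, 0.943, -0.0], [0.0, -0.0, -1.0]]
contact_force: [0.8, -0.1, -0.4]
finger_gap: -0.005
```

>>> send_rows(
  increments=[
    [-0.2,0,0,0,0,0,0],
    [-0.2,0,0,0,0,0,0],
    [-0.2,0,0,0,0,0,0],
    [-0.15,0,0,0,0,0,0],
  ],
)

```text
time_s: 14.4
tool_pos: [0.472, 0.0394, 0.0472]
eef_rot: [[-0.943, 0.333, -0.0], [0.333, 0.943, 0.0], [0.0, 0.0, -1.0]]
contact_force: [-2.1, 1.5, 2.2]
finger_gap: -0.0
```

>>> send_rows(
  increments=[
    [-0.1,0,0,0,0,0,0],
    [-0.1,0,0,0,0,0,0],
    [-0.1,0,0,0,0,0,0],
    [-0.1,0,0,0,0,0,0],
  ],
)

```text
time_s: 14.9
tool_pos: [0.4832, 0.0355, 0.0471]
eef_rot: [[-0.943, 0.333, -0.0], [0.333, 0.943, 0.0], [0.0, 0.0, -1.0]]
contact_force: [-1.8, 2.7, 3.3]
finger_gap: -0.001
```

```bash
python3 -c "
from plan import *
tell(platepose(-.063))"
```

```text
t 14.9 tcp [0.4832 0.0355 0.0471] F [-1.8  2.7  3.3] gap -0.0010285889329017766
goal [0.498 0.03  0.045] turn units -0.04 shift now-frame [-0.52  0.01  0.07] after turn [-0.52  0.    0.07]
```

Contact with about 3 N of sliding friction, as expected; roughly 16 mm is left.

>>> send_rows(
  increments=[
    [-0.1,0,0,0,0,0,0],
    [-0.1,0,0,0,0,0,0],
    [-0.1,0,0,0,0,0,0],
    [-0.1,0,0,0,0,0,0],
  ],
)

```text
time_s: 15.4
tool_pos: [0.4946, 0.0315, 0.0471]
eef_rot: [[-0.943, 0.333, -0.0], [0.333, 0.943, 0.0], [0.0, 0.0, -1.0]]
contact_force: [-2.3, 3.3, 1.2]
finger_gap: -0.002
```

>>> send_rows(
  increments=[
    [-0.05,0,0,0,0,0,0],
    [-0.05,0,0,0,0,0,0],
  ],
)

```text
time_s: 15.65
tool_pos: [0.4973, 0.0305, 0.0471]
eef_rot: [[-0.943, 0.333, -0.0], [0.333, 0.943, 0.0], [0.0, 0.0, -1.0]]
contact_force: [-3.3, 3.4, 1.0]
finger_gap: 0.003
```

>>> send_rows(
  increments=[
    [-0.05,0,0,0,0,0,0],
    [0,0,0,0,0,0,0],
  ],
)

```text
time_s: 15.9
tool_pos: [0.4988, 0.0299, 0.0471]
eef_rot: [[-0.943, 0.333, 0.0], [0.333, 0.943, -0.0], [-0.0, -0.0, -1.0]]
contact_force: [-1.4, 0.6, 0.3]
finger_gap: -0.001
```

Not yet hard up. I'll continue in 1.5 mm steps until the force jumps.

>>> send_rows(
  increments=[
    [-0.05,0,0,0,0,0,0],
    [-0.05,0,0,0,0,0,0],
  ],
)

```text
time_s: 16.15
tool_pos: [0.4993, 0.0296, 0.0469]
eef_rot: [[-0.943, 0.333, -0.006], [0.333, 0.943, 0.001], [0.006, -0.001, -1.0]]
contact_force: [-27.4, 10.5, 22.6]
finger_gap: -0.001
```

>>> send_rows(
  increments=[
    [-0.05,0,0,0,0,0,0],
    [0,0,0,0,0,0,0],
  ],
)

```text
time_s: 16.4
tool_pos: [0.4993, 0.0296, 0.0468]
eef_rot: [[-0.943, 0.333, -0.009], [0.333, 0.943, 0.001], [0.009, -0.002, -1.0]]
contact_force: [-33.5, 12.2, 24.8]
finger_gap: -0.0
```

It stalled at 36 N, within 1–2 mm of the predicted closed position. I'll back off, lift and check.

>>> send_rows(
  increments=[
    [0.3,0,0,0,0,0,0],
    [0.9,0,0,0,0,0,0],
    [0,0,-0.9,0,0,0,0],
    [0,0,-0.9,0,0,0,0],
    [0,0,-0.9,0,0,0,0],
    [0.9,0,-0.9,0,0,0,0],
    [0.9,0,-0.9,0,0,0,0],
    [0,0,0,0,0,0,0],
  ],
)

```text
time_s: 17.4
tool_pos: [0.4181, 0.0587, 0.1839]
eef_rot: [[-0.943, 0.333, 0.004], [0.333, 0.943, -0.0], [-0.004, 0.001, -1.0]]
contact_force: [-0.3, -0.0, 0.2]
finger_gap: 0.003
```

```bash
python3 -c "
from plan import *
s=env.read_state();print(s['time_s'],np.round(s['contact_force'],1))
a=save('scene','s4');b=save('top','t4')
for cam,o in(('scene',a),('top',b)):
  for n in('board','spool_center','jar_center','screwdriver'):
    for d in vision.outline_of(n,cam)[:3]: print(cam,n,round(d['confidence'],2),np.round(d['uv'],1))
# predicted home outline: board top z=.025, plate rear top edge at -0.052
ims=[]
for cam,im,x0,y0 in(('scene',a,230,120),('top',b,190,160)):
  c=cv2.resize(im[y0:y0+130,x0:x0+130],(400,400),interpolation=2)[:,:,::-1].copy()
  for P,col in(([[.006,-.09,.025],[.07,-.09,.025],[.07,-.01,.025],[.006,-.01,.025]],(0,255,255)),([[-.052,-.08,.071],[-.052,-.02,.071]],(0,255,0))):
    q=(proj(cam,W(p,P))+.5-[x0,y0])*400/130
    cv2.polylines(c,[np.round(q).astype(np.int32)],True,col,1)
  ims.append(c)
cv2.imwrite('pics/s4v.png',np.hstack(ims))"
```

```text
17.4 [-0.3 -0.   0.2]
scene board 0.96 [258.7 179.5]
scene board 0.9 [177.1 235.6]
scene board 0.82 [255.  118.6]
scene spool_center 0.88 [350.5 277.8]
scene jar_center 0.65 [219.9 151.9]
scene jar_center 0.59 [288.3 172.1]
scene screwdriver 0.96 [290.7 133.5]
top board 0.88 [273.7 140.2]
top board 0.74 [329.3 153.6]
top board 0.71 [271.2 216. ]
top spool_center 0.94 [160.  202.8]
top spool_center 0.28 [258.8 231. ]
top jar_center 0.73 [318.6 211.1]
top jar_center 0.42 [235.2 212.1]
top screwdriver 0.88 [291.8 286. ]
```

View pics/s4v.png

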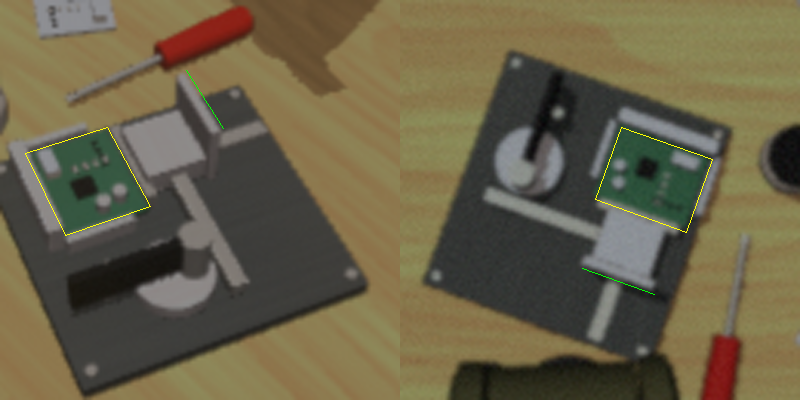

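The board fills the predicted home outline, flat against the fixed jaw. The slide jaw meets it, the lever is still on its pin, and nothing else has moved. Handing in.

```bash
python3 -c "
from workcell import env
print(env.close_job()); print(env.read_state()['time_s'])"
```

```text
the job is handed in; nothing more can be done
None
the job is handed in; nothing more can be done
```

The holder is closed and the job is handed in; the arm's clock stood at 17.4 s at the last check. With the fingers shut, I swept the cam lever clockwise about 2.1 rad until it stalled against its pin at about 20 N. I then pushed the slide by its plate until it stalled hard at about 36 N, and backed the arm off clear.

- **Last pictures:** both views show the lever on its pin. The board lies flat, filling the predicted home outline against the fixed jaw, and the slide jaw meets it. The tool stalled within about 2 mm of the predicted closed position.
- **Other things:** after the push the networks put the spool, jar and screwdriver within about 4 pixels of where they were at the start. I saw no sign that they moved.
- **What disagreed:** the networks also gave some low-confidence or look-alike hits, which I ignored. The lever outline matched my fit poorly by overlap score, but the first contact came where the fit predicted.
- **Not measured:** I judged the cam angle and slide position only from the pictures and the force stalls. The hand-in gave no verdict.

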